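Feed a casting mould through the flap of a blasting bin

TASK

Push the aluminium mould block along the feed table with the fingertips, in through the hanging steel flap, until it slides down into the covered tray behind; then draw the hand back so that the flap falls shut. Only push the block, never lift it off the table, and leave the mandrel, jar, cup and hammer where they are.

Things in the scene. Friction and masses are not known exactly. Their poses are not given: they have to be found in the camera images.
- chute: Fixed feed chute of a blasting bin, grey steel, 520 mm long. Origin on the work surface right below the flap; +x is the feed direction, +z up. Feed table: level steel plate, top 80 mm above the work surface, x=-270..+20 mm, 220 mm wide. The flap hangs across it at x=0. Bin behind it: inside 140 mm wide, side walls 68 mm above the feed table from x=-15 mm on, clear cover over x=+40..+245 mm.
- throat (a point): Middle of the throat mouth on the feed-table top, at chute x=-54 mm, axes as the chute. From here to x=-8 mm two straight guides, 28 mm high, leave 64 mm between them (y=+-32 mm). Before it two flared guide plates, 28 mm high, widen from y=+-35 mm here to y=+-63 mm at chute x=-95 mm. A block turned by more than a few degrees can jam here: square it up first.
- brink (a point): Middle of the feed table's far edge, at chute x=+20 mm, 20 mm behind the flap, axes as the chute. Beyond it a polished, slippery slide drops at 40 degrees to the tray: a block whose middle is past the brink tips over it and slides down by itself; push until the block's tail reaches about the flap line (x=0).
- flap_hinge (a point): Middle of the flap's hinge rod, 56 mm above the feed table (136 mm above the work surface), above the chute's origin, axes as the chute. The rod is 6 mm thick, along the chute's y: fingers that reach past x=0 must slant under it; upright fingers can follow the block up to just before it, which is enough.
- flap (a joint): Flap angle, rad: 0 = hanging shut, grows as it is pushed inward (chute +x) up to 1.4; it cannot swing outward. Dark steel plate 130 mm wide, 90 g, lower edge 52 mm below the hinge axis (4 mm above the feed table). It falls shut by its own weight in about half a second when nothing props it. The block's nose pushes it open.
- block: Aluminium mould block, 70 mm long (its x), 46 mm wide (y), 26 mm high, 0.17 to 0.29 kg, dark parting line round its sides, four screw heads and a round hole on top. Origin at the centre of its underside. It starts flat on the feed table before the throat, up to 35 mm off the centre line, its +x within 20 degrees of the chute's +x. It slides under a push of a few newtons.
- tray (a point): Middle of the tray floor at chute x=+170 mm, 10 mm above the work surface; axes as the chute. The floor runs from about chute x=+103 to +242 mm.
- mandrel: Bystander: steel ring mandrel standing upright, 120 mm high, foot 48 mm across; origin under its foot. Beside the chute, on the side away from the robot.
- jar: Bystander: green glass jar, 56 mm across, 75 mm high; origin under it. Beside the chute, on the side away from the robot.
- cup: Bystander: small steel cup, 60 mm across, 50 mm high; origin under it. Beside the chute, on the side away from the robot.
- hammer: Bystander: hammer lying on the table between robot and chute, 200 mm long; origin under its middle.
Things that resemble listed ones, but are neither listed nor needed, are in the scene too. Several things have the shape of the block; the one meant has the colours described above.

How it is judged:
By the outcome, as a careful person would: the job done as asked, in the order asked, and still so for the second after the job is handed in, with the robot touching nothing.
It also fails if it takes over 56 s, if anything falls off the work surface, if the arm or the gripper's body presses on something with over 40 N, if the wrist force passes 120 N, or if a joint passes its speed limit or range.

ROBOT

A 7-joint arm with a two-finger parallel gripper is mounted at the origin on the work surface. World frame = base frame: x ahead of the robot, y to its left, z up, the work surface at z = 0. Lengths are in m, angles in degrees, forces in N, time in s.
With the tool pointing down it reaches from about 0.35 to 0.775 m from the base axis. Payload 3.1 kg.
Tool frame: the origin (TCP) lies on the centre line of the jaws, within the pads' length; the fingertips stand 17 mm ahead of it and the grasp point (between the pads) lies 2 mm behind it (robot.tip_reach is the distance from the TCP to the fingertips, in m); z points along the fingers, y is the line along which they close (so a half turn about z gives the same grasp; the last joint's range is limited). The gripper opens to 85 mm and grips with 20 to 120 N. Pads are 22 mm wide; open, the fingers measure 114 mm over their backs; the gripper's body (76 mm by 85 mm) begins 54 mm behind the grasp point. The pads swing forward as they close: fully open they stand 13 mm farther back than shut.
Start: joints at [-2.389, 17.813, 0.802, 86.603, -0.252, 75.585, -1.558], TCP at [0.55, 0, 0.248] pointing down, gripper open.
Joint ranges: [-154.91, 154.91], [-16.99, 109.72], [-72.82, 74.43], [7.12, 147.25], [-82.49, 262.49], [11.32, 116.49], [-174.64, 174.64]. Speed limits (degrees/s): [159.86, 159.86, 180, 180, 180, 180, 180].

INTERFACE

Orientations are given as [roll, pitch, yaw] about the fixed x, y, z axes, in that order (R = Rz(yaw) Ry(pitch) Rx(roll)).
In Python, from station import robot, fingers, vision, workorder, recognise gives the robot as it stands. Calls block until the motion is done:
- robot.move_to(position, orientation): joint-space move of the TCP to a pose.
- robot.line_to(position, orientation=None, velocity=0.15, f_stop=None): straight line of the TCP; orientation=None keeps the orientation; velocity is the mean speed in m/s. With f_stop (N) it stops when the force on the tool has changed by that much, and returns True; else False.
- robot.move_j(angles): joint-space move.
- fingers.gripper_to(opening, force=None): opening from 0.0 (shut) to 1.0 (fully open); force is the grip in N (None keeps the last); returns when the fingers have stopped.
- robot.pause(seconds).
- robot.inverse_kinematics(position, orientation): joint angles nearest the present ones, or None.
- vision.grab_frame(name): name is "scene" or "side" or "wrist"; returns the picture (384x512x3 uint8, red, green, blue); there is no depth.
- vision.calibration(name): a dict with "mtx" (3x3 intrinsics, pixels), "extrinsics" (4x4, takes a point from world to camera coordinates); the wrist camera has in their place "T_tool_cam" (4x4, takes a point from camera to tool coordinates, whose origin is the TCP and whose axes are the flange's). Camera axes: x right, y up, looking along -z (the intrinsics and any distortion apply to the point x, -y, -z); pixel columns grow to the right and rows downward; lengths in m; the calibration is good to about 2 mm. The wrist camera is an equidistant fisheye: a pixel r from the principal point sees the ray r / f radians off the axis. A picture is of the moment at which its call begins: read the wrist's pose just before it. calibration takes no time and is no camera call.
A pose or a line that the arm cannot do raises robot.PlanningError and nothing moves.
- workorder.close_job(): hands the job in; it is judged then, once.
Trained networks look in the newest picture that a camera, given by its name, has taken for a name from the list of things; names that differ only in an ending like _2 or _b are one class to them, and where a whole thing is asked for, a point or a joint stands for the part that bears it (a point fixed in the world has none). Each returns a list of dicts, best first, with "p" (0 to 1); they miss things now and then, are a little off and sometimes report something else, mostly with a low value. They report only what shows in the picture. A call takes as long as a camera call. They do not tell look-alikes from the thing itself.
- recognise(label, camera): "rect" ([centre column, centre row, width, height] in pixels, round what is visible of it).
Readings, each from a call of its own:
- robot.current_time_s(): time.
- robot.current_joint_positions(): joint angles.
- robot.current_dq(): joint speeds.
- robot.current_joint_torque(): joint torques, N m.
- robot.current_tool_pos(): TCP position.
- robot.current_eef_rot(): TCP orientation.
- robot.current_contact_force(): force on the tool from outside, world axes, zero at the start.
- robot.current_torque(): the same for the moment, N m.
- robot.current_finger_gap(): opening from 0.0 (shut) to 1.0 (fully open).
- robot.current_gripper_force(): force on a finger pad.
Only numpy, scipy, OpenCV 4.12 (cv2) and the standard library are available. Lean on these libraries where they do the work, as an engineer would, in place of code of your own. Each camera call takes 0.05 s, during which the arm holds its last target. There are 200 camera calls.

## Working session

There is one attempt and no reset: what is moved stays moved. The work goes in short steps, each a Python script; the robot and the scene stay as the last script left them, time stands still between calls to the robot, and variables do not carry over. Pictures are saved under pics/ and viewed, at most 10 in all, crops included, and the job is handed in when it is done.

```bash
mkdir -p pics
python3 - <<'E'
from station import robot, fingers, vision, workorder, recognise
import cv2,numpy as np
np.set_printoptions(precision=4,suppress=True)
ims=[]
for c in("scene","side"):
    im=vision.grab_frame(c); cv2.imwrite(f"pics/{c}0.png",cv2.resize(im[:,:,::-1],(800,600),interpolation=cv2.INTER_CUBIC)); k=vision.calibration(c);print(c,k)
    for l in("block","chute","flap","hammer"): print(l,[(np.round(d["rect"]),round(d["p"],2)) for d in recognise(l,c)[:4]])
print(robot.current_time_s(),vision.calibration("wrist"))
E
```

```text
scene {'mtx': array([[431.6787,   0.    , 251.1297],
       [  0.    , 431.6787, 194.3276],
       [  0.    ,   0.    ,   1.    ]]), 'extrinsics': array([[ 0.5512,  0.8342, -0.0146, -0.2632],
       [-0.6595,  0.4464,  0.6048,  0.3303],
       [ 0.5111, -0.3237,  0.7963, -1.3364],
       [ 0.    ,  0.    ,  0.    ,  1.    ]])}
block [(array([128., 276.,  37.,  30.]), 0.93), (array([117., 222.,  26.,  32.]), 0.74), (array([207., 217.,  33.,  30.]), 0.64), (array([197., 168.,  22.,  29.]), 0.62)]
chute [(array([269., 204., 244., 181.]), 0.61)]
flap [(array([275., 176.,  23.,  49.]), 0.92), (array([266., 203., 242., 180.]), 0.34)]
hammer [(array([279., 141.,  60.,  37.]), 0.74)]
side {'mtx': array([[422.0598,   0.    , 258.9821],
       [  0.    , 422.0598, 193.0117],
       [  0.    ,   0.    ,   1.    ]]), 'extrinsics': array([[ 0.9915, -0.1302,  0.0083, -0.5615],
       [ 0.0601,  0.5127,  0.8564, -0.1192],
       [-0.1157, -0.8486,  0.5162, -1.125 ],
       [ 0.    ,  0.    ,  0.    ,  1.    ]])}
block [(array([180., 243.,  34.,  20.]), 0.72), (array([258., 211.,  98., 149.]), 0.68), (array([260., 232.,  26.,  25.]), 0.67), (array([269., 321.,  43.,  40.]), 0.67)]
chute [(array([256., 216., 100., 149.]), 0.89)]
flap [(array([256., 190.,  49.,  19.]), 0.96)]
hammer [(array([195., 197.,  32.,  39.]), 0.96)]
0.5 {'mtx': array([[297.3186,   0.    , 258.3025],
       [  0.    , 297.3186, 192.3895],
       [  0.    ,   0.    ,   1.    ]]), 'T_tool_cam': array([[-0.0001,  0.951 ,  0.3092,  0.0788],
       [ 1.    ,  0.0001, -0.0001,  0.0004],
       [-0.0001,  0.3092, -0.951 , -0.1254],
       [ 0.    ,  0.    ,  0.    ,  1.    ]])}
```

View pics/scene0.png

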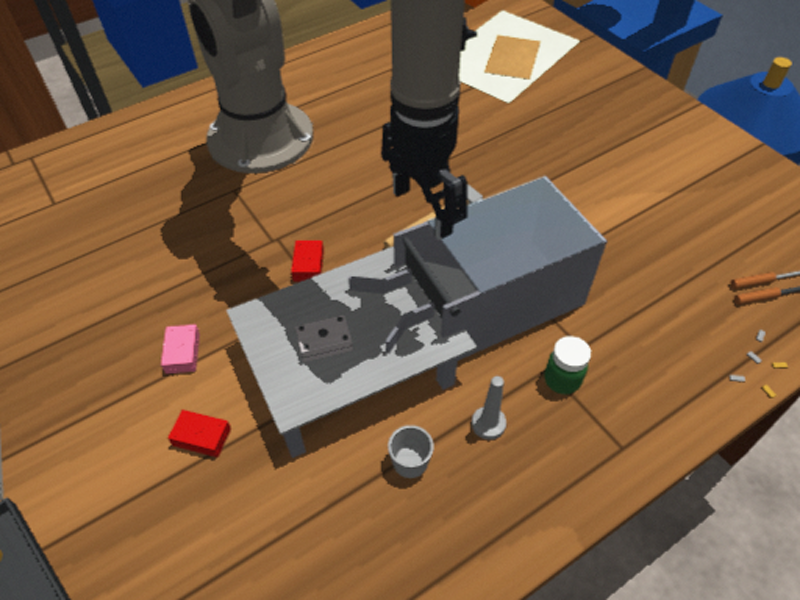

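View pics/side0.png

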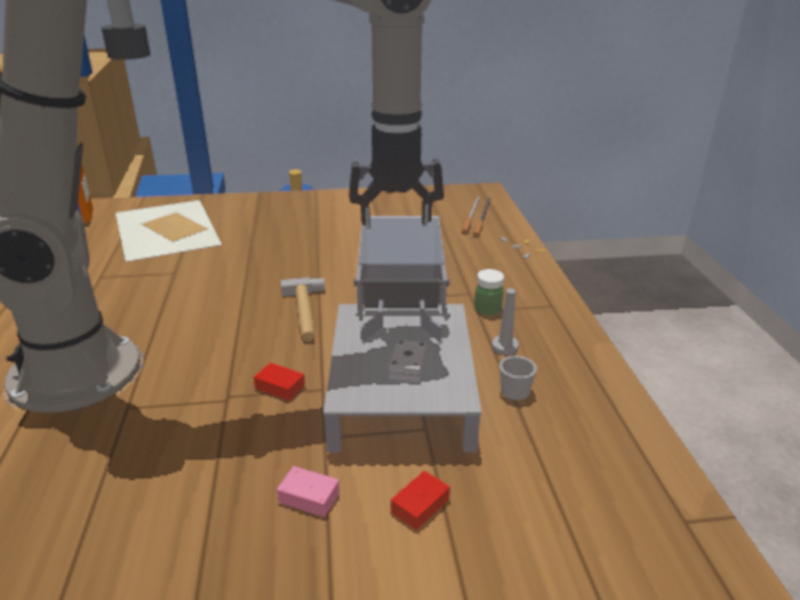

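The chosen block is the grey one, at scene (325,337) and side (407,358) in the 800 px pictures. The red and pink ones are decoys. The feed direction is roughly world +y. Next I fit the chute pose coarsely and look from the wrist.

```bash
cat > h.py <<'E'
from station import robot, fingers, vision, workorder, recognise
import cv2,numpy as np
from scipy.optimize import least_squares
from scipy.spatial.transform import Rotation as R
np.set_printoptions(precision=4,suppress=True)
def proj(c,P):
    k=vision.calibration(c);P=np.atleast_2d(P);p=P@k["extrinsics"][:3,:3].T+k["extrinsics"][:3,3]
    p=p*[1,-1,-1];q=p@k["mtx"].T;return q[:,:2]/q[:,2:]
def tool():
    T=np.eye(4);T[:3,3]=robot.current_tool_pos();T[:3,:3]=R.from_euler("xyz",robot.current_eef_rot(),degrees=True).as_matrix();return T
def wray(T,uv):
    k=vision.calibration("wrist");M=k["mtx"];W=T@k["T_tool_cam"]
    d=(np.array(uv,float)-M[:2,2])/M[0,0];r=np.hypot(*d);v=np.array([d[0]/r*np.sin(r),-d[1]/r*np.sin(r),-np.cos(r)])
    return W[:3,3],W[:3,:3]@v
def wat(T,uv,z):
    o,d=wray(T,uv);return o+d*(z-o[2])/d[2]
def wproj(T,P):
    k=vision.calibration("wrist");M=k["mtx"];W=np.linalg.inv(T@k["T_tool_cam"]);P=np.atleast_2d(P);p=(P@W[:3,:3].T+W[:3,3])*[1,-1,-1]
    n=np.hypot(p[:,0],p[:,1]);t=np.arctan2(n,p[:,2]);return M[:2,2]+M[0,0]*(t/n)[:,None]*p[:,:2]
def c2w(c,P):  # chute (x,y,yaw rad)
    P=np.atleast_2d(P);s,k=np.sin(c[2]),np.cos(c[2]);return np.c_[c[0]+k*P[:,0]-s*P[:,1],c[1]+s*P[:,0]+k*P[:,1],P[:,2]]
E
python3 - <<'E'
from h import *
S=np.array([[-.27,.11,.08,228,313],[-.27,-.11,.08,282,430],[.02,-.11,.08,475,344]])
D=np.array([[-.27,.11,.08,327,406],[-.27,-.11,.08,478,406],[.02,-.11,.08,466,306],[.02,.11,.08,340,306]])
f=lambda c:np.r_[(proj("scene",c2w(c,S[:,:3]))-S[:,3:]*.64).ravel(),(proj("side",c2w(c,D[:,:3]))-D[:,3:]*.64).ravel()]
r=least_squares(f,[.55,0,1.5]);print(r.x,r.fun)
# block centre at z=.106
g=lambda p:np.r_[(proj("scene",[*p,.106])-np.array([325,335])*.64).ravel(),(proj("side",[*p,.106])-np.array([408,352])*.64).ravel()]
b=least_squares(g,[.55,-.15]);print(b.x,b.fun)
s=c2w(r.x,[-.15,0,.3])[0]; yaw=180
for o in([180,0,0],[180,0,90],[180,0,-90],[180,0,180]): print(o,robot.inverse_kinematics([s[0],s[1]-.06,.33],o))
E
```

```text
[0.561  0.0086 1.4514] [-0.0396 -2.4457  0.2288  1.5044  2.2351  1.005  -1.8213  2.5665  1.9447
  2.4788 -1.8684 -1.9705 -0.3802 -2.079 ]
[ 0.5522 -0.1585] [-0.389  -1.0388  1.0169  0.032 ]
[180, 0, 0] [  4.3283  20.3446  20.7809  73.0478  -7.0905  87.8487 -65.8181]
[180, 0, 90] [13.7947 19.8384  6.909  72.6258 -2.3416 87.6707 20.3925]
[180, 0, -90] [ -20.5873   29.4065   64.4982   74.0276  -26.3249   92.091  -140.325 ]
[180, 0, 180] [ 23.0512  20.1199  -6.5532  72.2043   2.2515  87.7985 106.8082]
```

Run:
```python
from h import *
c=[.561,.0086,1.4514]
p=c2w(c,[-.11,0,.33])[0]
robot.move_to(list(p),[180,0,np.degrees(c[2])])
T=tool();np.save("T1.npy",T);print(T,robot.current_time_s())
im=vision.grab_frame("wrist");cv2.imwrite("pics/w1raw.png",im[:,:,::-1]);cv2.imwrite("pics/w1.png",cv2.resize(im[:,:,::-1],(800,600),interpolation=cv2.INTER_CUBIC))
for l in("block","flap"): print(l,[(np.round(d["rect"]),round(d["p"],2)) for d in recognise(l,"wrist")[:4]])
```

```text
[[ 0.1199  0.9928  0.0007  0.5479]
 [ 0.9928 -0.1199  0.0009 -0.1007]
 [ 0.001   0.0006 -1.      0.3302]
 [ 0.      0.      0.      1.    ]] 1.0833
block [(array([266., 208.,  39.,  60.]), 0.9), (array([191., 285.,  43.,  38.]), 0.88), (array([135., 159.,  47.,  44.]), 0.68), (array([271., 294.,  42.,  38.]), 0.66)]
flap [(array([257.,  75., 128.,   9.]), 0.76)]
```

View pics/w1.png

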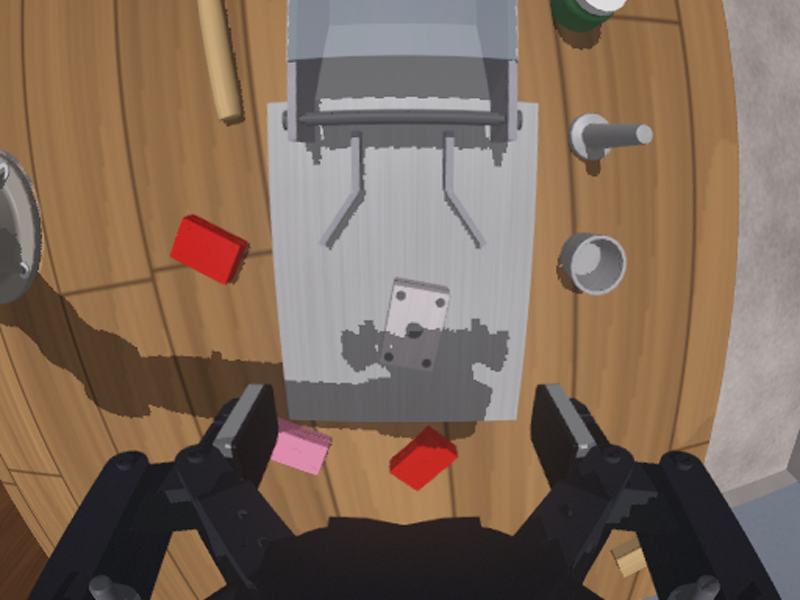

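The picture shows the block top at (415,328), turned clockwise, with corners near (396,285), (448,294), (433,371) and (380,363). Table corners are (290,419), (517,420), (538,103) and (268,103). The guides join at (358,190) and (449,190). Now a refined fit.

Run:
```python
from h import *
T=np.load("T1.npy")
A=np.array([[-.27,.11,.08,290,419],[-.27,-.11,.08,517,420],[.02,-.11,.08,538,103],[.02,.11,.08,268,103],[-.095,.0655,.108,323,245],[-.095,-.0655,.108,483,245],[-.054,.035,.108,361,190],[-.054,-.035,.108,447,190]])
f=lambda c:(wproj(T,c2w(c,A[:,:3]))-A[:,3:]*.64).ravel()
r=least_squares(f,[.56,0,1.45],loss="soft_l1");c=r.x;print(c,f(c).reshape(-1,2))
B=[(396,285),(448,294),(433,371),(380,363),(414,331)]
W=np.array([wat(T,np.array(b)*.64,.106) for b in B])
k,s=np.cos(c[2]),np.sin(c[2]);L=(W[:,:2]-c[:2])@np.array([[k,-s],[s,k]]);print(L)
print("len",np.linalg.norm(L[0]-L[3]),np.linalg.norm(L[1]-L[2]),"wid",np.linalg.norm(L[0]-L[1]),np.linalg.norm(L[2]-L[3]))
d=L[0]+L[1]-L[2]-L[3];print("c",L[:4].mean(0),"ang",np.degrees(np.arctan2(d[1],d[0])))
im=cv2.imread("pics/w1raw.png")
```

```text
[0.561  0.0046 1.4506] [[ 0.0135  0.09  ]
 [-0.2504 -0.601 ]
 [ 0.4954 -0.4033]
 [-0.219  -0.3565]
 [-3.1465 -0.0078]
 [ 3.4541 -0.0412]
 [-2.9997  0.6255]
 [ 2.0062  0.6078]]
[[-0.1278  0.0057]
 [-0.1352 -0.0354]
 [-0.2028 -0.025 ]
 [-0.1953  0.0194]
 [-0.1665 -0.0087]]
len 0.06886702069530445 0.06843768572987996 wid 0.04168729368265603 0.044994413022366474
c [-0.1653 -0.0088] ang -10.116212008830233
```

```bash
cat >> h.py <<'E'
C=np.array([.561,.0046,1.4506]);O=[180,0,np.degrees(C[2])]
def P(x,y,z): return list(c2w(C,[x,y,z])[0])
def shot(n):
    T=tool();im=vision.grab_frame("wrist");np.save(f"pics/{n}.npy",T);cv2.imwrite(f"pics/{n}.png",cv2.resize(im[:,:,::-1],(800,600),interpolation=cv2.INTER_CUBIC))
def w2c(W):
    k,s=np.cos(C[2]),np.sin(C[2]);return (np.atleast_2d(W)[:,:2]-C[:2])@np.array([[k,-s],[s,k]])
E
python3 - <<'E'
from h import *
robot.move_to(P(-.165,-.005,.2),O)
print(robot.line_to(P(-.165,-.005,.106),velocity=.08,f_stop=6))
for o in(.75,.65,.6,.575): fingers.gripper_to(o,20);print(o,robot.current_finger_gap(),robot.current_gripper_force(),robot.current_contact_force())
robot.line_to(P(-.165,0,.106),velocity=.03)
print(robot.current_tool_pos(),robot.current_contact_force(),robot.current_time_s())
shot("w2")
E
```

```text
False
0.75 0.7512266298968697 0.0 [ 0.0893  0.8115 -1.1314]
0.65 0.6489093721821393 0.26272585935657844 [0.7428 0.0279 0.2146]
0.6 0.5966240314605298 1.3073990517295897 [2.5904 1.176  1.3364]
0.575 0.5781071411150973 10.28153293125797 [ 3.2009 -0.3915  3.7062]
[ 0.5421 -0.1594  0.1069] [ 4.2139 -0.326   5.5904] 4.55
```

View pics/w2.png

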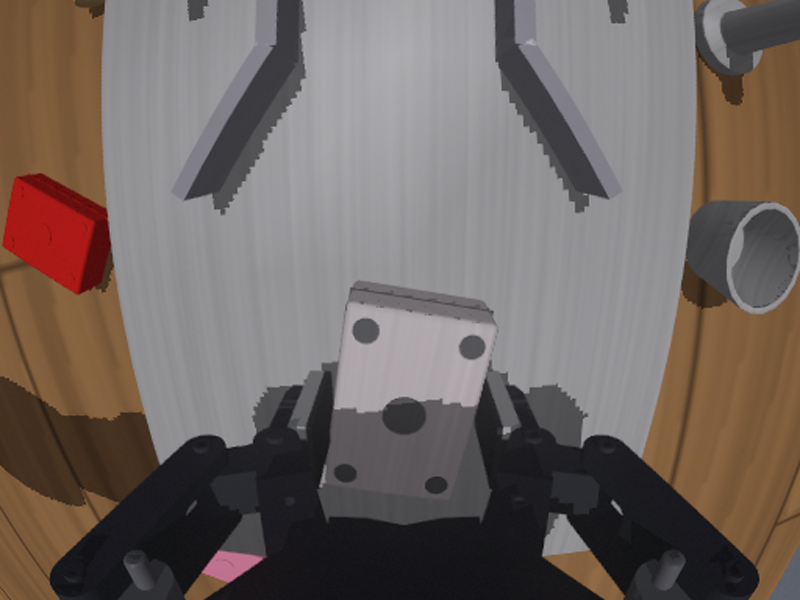

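The block is centred between the pads, still turned about 7°. I'll release it, go behind and push flat on its tail.

Run:
```python
from h import *
fingers.gripper_to(.85,20)
robot.line_to(P(-.165,0,.165),velocity=.15)
robot.line_to(P(-.232,0,.165),velocity=.15)
fingers.gripper_to(.2,20);print(robot.current_finger_gap())
print(robot.line_to(P(-.232,0,.105),velocity=.1,f_stop=8))
print(robot.current_contact_force())
robot.line_to(P(-.172,0,.105),velocity=.03)
print(robot.current_tool_pos(),w2c(robot.current_tool_pos()),robot.current_contact_force(),robot.current_time_s())
shot("w3")
```

```text
0.1999344082700811
False
[0.4725 0.4456 0.4323]
[ 0.5403 -0.1662  0.105 ] [[-0.1721  0.0001]] [-0.3609 -1.1856  0.1012] 9.5667
```

View pics/w3.png

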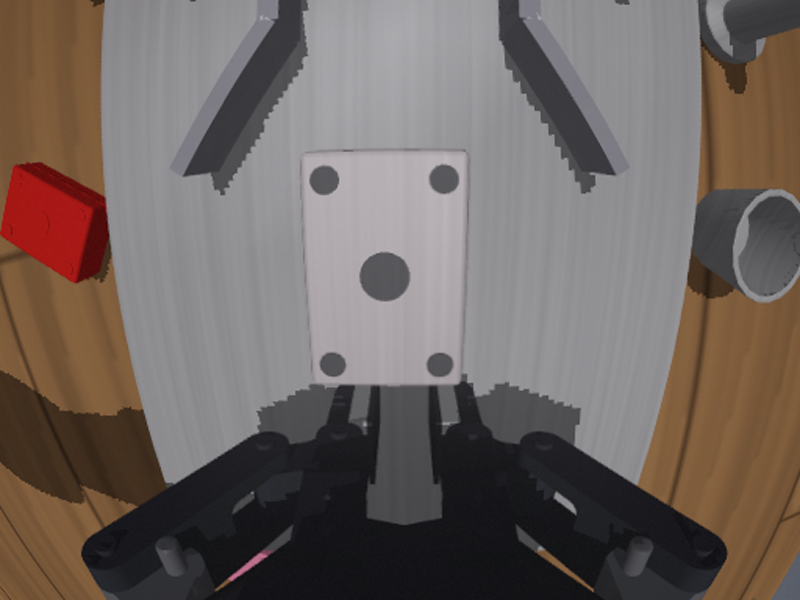

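The block is now square to the chute, hole at (385,277), about 5 mm left of the centre line, which is at about 402. I'll push on with a slight sideways drift, then straight in.

Run:
```python
from h import *
def st(s): print(s,w2c(robot.current_tool_pos()),robot.current_contact_force(),robot.current_time_s())
print(robot.line_to(P(-.145,-.004,.107),velocity=.03,f_stop=15));st(1)
if not robot.line_to(P(-.095,-.004,.107),velocity=.04,f_stop=15):
    st(2);T=tool();shot("w4")
    print(robot.line_to(P(-.03,-.003,.107),velocity=.05,f_stop=15));st(3)
shot("w5")
```

```text
False
1 [[-0.1447 -0.0042]] [ 0.5682 -0.3692 -0.5322] 10.675
2 [[-0.0949 -0.004 ]] [ 0.1229 -2.0836  1.1473] 12.075
False
3 [[-0.0298 -0.0029]] [-0.7716 -2.8129  1.611 ] 13.575
```

View pics/w5.png

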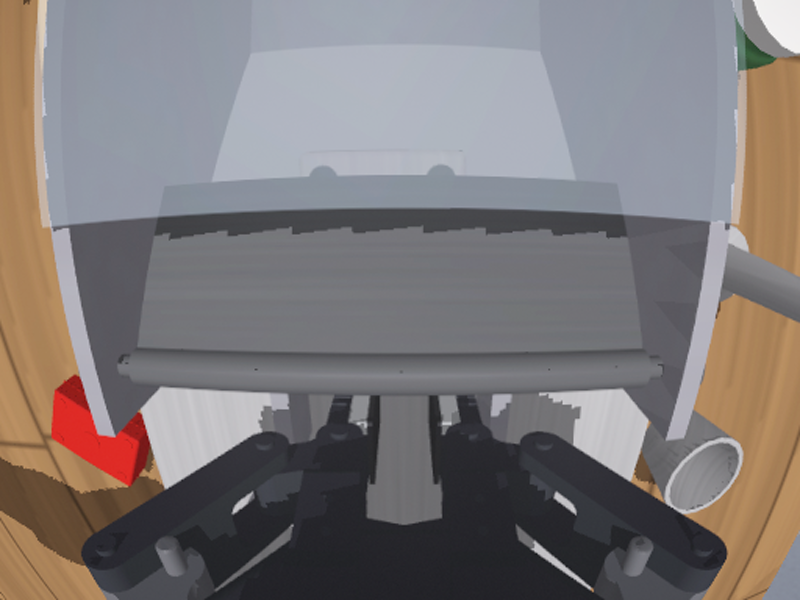

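The flap is lifted, with the block's nose showing past it at (383,165) and the fingers just before the rod (row 370). I continue to just before the rod.

Run:
```python
from h import *
print(robot.line_to(P(-.0165,-.003,.107),velocity=.04,f_stop=12),w2c(robot.current_tool_pos()),robot.current_contact_force())
robot.pause(.8);shot("w6");print(robot.current_contact_force(),robot.current_time_s())
```

```text
False [[-0.0161 -0.0029]] [ 0.0902 -2.1579  1.1745]
[ 0.557  -1.2345  0.6468] 14.9667
```

View pics/w6.png

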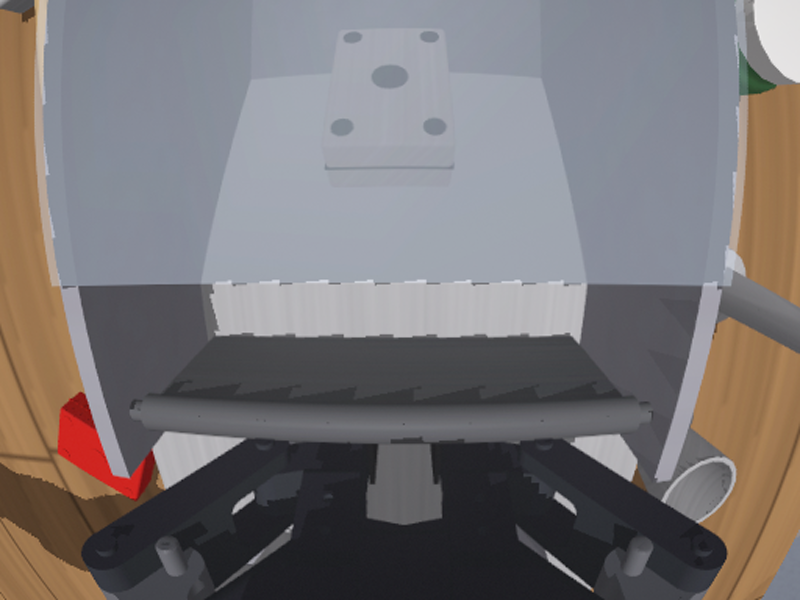

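The block has slid down past the flap, hole at (390,76), and the flap is nearly shut. I draw back and check.

Run:
```python
from h import *
robot.line_to(P(-.12,-.003,.107),velocity=.1)
robot.line_to(P(-.12,0,.30),velocity=.2)
robot.move_to(P(.05,0,.36),O)
robot.pause(.5);shot("w7");print(robot.current_time_s())
print([(np.round(d["rect"]),round(d["p"],2)) for d in recognise("block","wrist")[:4]])
for x,n in((.103,"slide end"),(.242,"far")):print(n,wproj(tool(),c2w(C,[[x,0,.01]]))/.64)
vision.grab_frame("scene");
```

```text
18.5667
[(array([151., 238.,  46.,  36.]), 0.85)]
slide end [[403.0251 179.7574]]
far [[402.9807  45.967 ]]
```

View pics/w7.png

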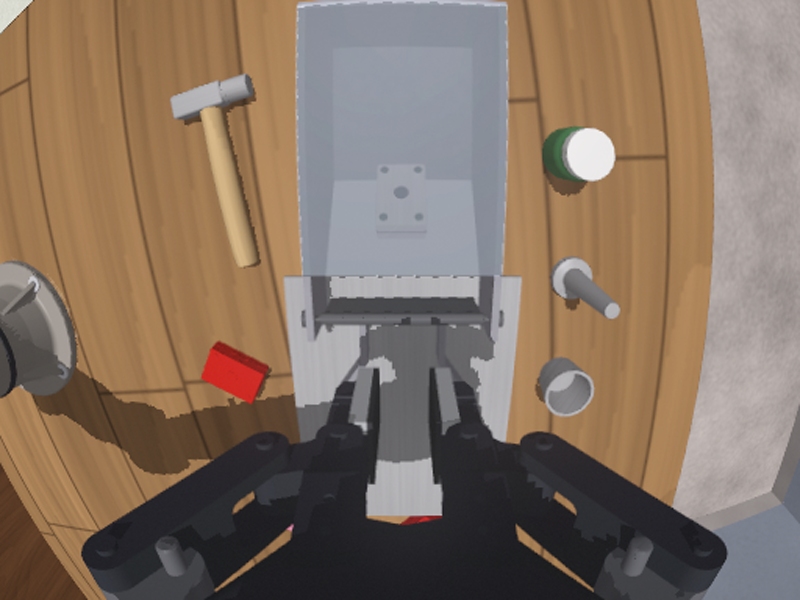

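Run:
```python
from h import *
robot.pause(.3)
T=tool();im=vision.grab_frame("wrist");old=cv2.imread("pics/w7.png")
new=cv2.resize(im[:,:,::-1],(800,600),interpolation=cv2.INTER_CUBIC)
d=cv2.absdiff(new,old)[130:320,300:510].max(2);print("diff",d.max(),(d>15).sum(),robot.current_time_s())
def blk(n,z,a,y=0):
    a=np.radians(a);o=np.array([n,y,z]);u=np.array([-np.cos(a),0,np.sin(a)]);w=np.array([np.sin(a),0,np.cos(a)])
    return np.array([o+26e-3*w,o+.035*u+.026*w,o+.07*u+.026*w,o+.07*u])
for n,z,a in((.103,.01,40),(.11,.01,36),(.12,.01,30),(.135,.01,22),(.17,.01,0),(.1,.0125,40)):
    print(n,a,(wproj(T,c2w(C,blk(n,z,a)))/.64)[:,1].round(1))
print("lip",(wproj(T,c2w(C,[[.02,0,.08],[.103,0,.01],[.242,0,.01]]))/.64)[:,1])
s=vision.grab_frame("scene");side=vision.grab_frame("side")
a=cv2.resize(new[120:340,280:530],(500,440),interpolation=cv2.INTER_CUBIC)
b=cv2.resize(s[100:220,250:400,::-1],(300,240));b=cv2.resize(b,(300,240));e=np.zeros((440,300,3),np.uint8);e[:240]=b
e2=cv2.resize(side[120:240,190:340,::-1],(250,200));e[240:,:250]=e2
cv2.imwrite("pics/w8.png",np.hstack([a,e]))
```

```text
diff 96 464 19.0167
0.103 40 [164.  193.2 225.2 239.5]
0.11 36 [158.3 188.8 221.9 234.6]
0.12 30 [150.4 182.6 217.1 227.4]
0.135 22 [138.3 172.2 208.  215.1]
0.17 0 [112.2 148.3 184.5 182.8]
0.1 40 [167.1 196.6 228.9 243.1]
lip [276.5436 179.9017  46.1013]
```

View pics/w8.png

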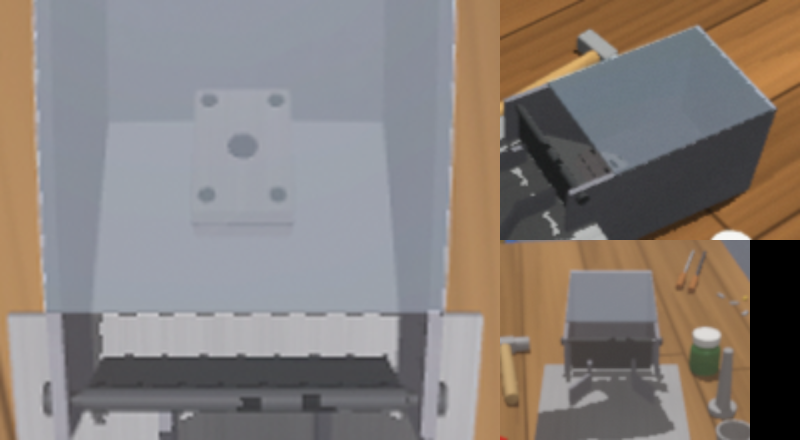

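Run:
```python
from h import *
T=tool();print("flap edge shut / 0.2 rad",wproj(T,c2w(C,[[0,0,.084],[.0103,0,.085],[0,0,.139]]))[:,1]/.64)
a=vision.grab_frame("wrist");robot.pause(1);b=vision.grab_frame("wrist")
d=cv2.absdiff(a,b)[80:200,190:330].max(2);print(d.max(),(d>15).sum(),robot.current_contact_force(),robot.current_time_s())
```

```text
flap edge shut / 0.2 rad [298.9473 288.3758 320.0994]
63 3 [ 0.003  -0.1514 -0.3777] 20.2167
```

```bash
python3 -c "
from station import workorder
print(workorder.close_job())"
```

```text
the job is handed in; nothing more can be done
None
```

I pushed the block in through the flap and handed the job in at about 20 s; the flap is shut and the bystanders weren't touched, but the block came to rest tilted at the foot of the slide, nose on the tray floor and tail still on the slope, not flat in the tray, and while squaring it up the fingers briefly pinched its sides (about 10 N, no lift).

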